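# Gauge a figurine plinth in the bench caliper

## Robot

A 6-joint arm with a two-finger parallel gripper is mounted at the origin on the work surface. World frame = base frame: x ahead of the robot, y to its left, z up, the work surface at z = 0. Lengths are in mm, angles in rad, forces in N, time in s.
With the tool pointing down it reaches from about 350 to 875 mm from the base axis. Payload 4.2 kg.
Tool frame: the origin (TCP) lies on the mounting face of the last link; the fingertips stand 173 mm ahead of it and the grasp point (between the pads) lies 155 mm ahead of it; z points along the fingers, y is the line along which they close (so a half turn about z gives the same grasp; the last joint's range is limited). The gripper opens to 85 mm and grips with 20 to 120 N. Pads are 22 mm wide; open, the fingers measure 114 mm over their backs; the gripper's body (76 mm by 85 mm) begins 54 mm behind the grasp point. The pads swing forward as they close: fully open they stand 13 mm farther back than shut.
Start: joints at [-0.895, 0.385, 0.008, 0, -1.194, -0.259], TCP at [253.036, -571.466, 404.712] pointing down, gripper open.
Joint ranges: [-3.14, 3.14], [-1.21, 2.06], [-1.07, 1.41], [-3.16, 2.05], [-2.99, -0.16], [-3.1, 3.1]. Speed limits (rad/s): [2.79, 2.79, 3.14, 3.14, 3.14, 3.14].

## Interface

Orientations are given as a unit quaternion [x, y, z, w].
In Python, from bench import arm gives the robot as it stands. The module is installed in compiled form; this text tells all that it offers.
- The arm moves only by the tool move_arm, never from a script. Its arguments are lists of equal length, an entry for each row: "fingers": the finger opening in mm, from 0 to 85.4; "travel": the shift along the tool's x, y, z in mm, a list of three; "dr": the turn, a rotation vector about the tool's x, y, z in rad, a list of three. A call has 1 to 10 rows; each row is the pose to reach, as a shift and turn from the pose commanded when the call began, along the tool's axes at that moment; what a row does not reach only later rows make up. A row lasts 1/10 s, in which the tool goes at most 50 mm and 8.59 degrees, less where a joint would pass 70% of its speed; a pose out of reach is approached as far as the arm can. A call with a gripper value outside its range is refused whole. The fingers move at their own pace and stop on an object; the grip force is fixed at half the most. Time passes only in rows, so rows that repeat a pose let the fingers close. It gives the time, the measured TCP pose, the force, the opening and the grip force at its end, in the units of the state.
- arm.read_state(): the state, without advancing time (a new reading comes with each control period).
- arm.get_image(name): name is "scene" or "side" or "wrist"; returns the picture (480x640x3 uint8, red, green, blue); there is no depth.
- arm.camera_model(name): a dict with "intrinsics" (3x3 intrinsics, pixels), "pose" (4x4, takes a point from camera to world coordinates). Camera axes: x right, y up, looking along -z (the intrinsics and any distortion apply to the point x, -y, -z); pixel columns grow to the right and rows downward; lengths in mm; the calibration is good to about 2 mm. A picture is of the moment at which its call begins: read the wrist's pose just before it. camera_model takes no time and is no camera call; for the wrist camera it gives the pose at the moment of the call.
- arm.job_done(): hands the job in; it is judged then, once.
The state is a dict: "clock": time; "joints": joint angles; "joint_vel": joint speeds; "joint_efforts": joint torques, N m; "position": TCP position; "ee_rot": TCP orientation; "contact_force": force on the tool from outside, world axes, zero at the start; "wrist_torque": the same for the moment, N m; "gripper_width": finger opening in mm; "grasp_force": force on a finger pad.
Only numpy, scipy, OpenCV 4.12 (cv2) and the standard library are available. Lean on these libraries where they do the work, as an engineer would, in place of code of your own. Each camera call takes 0.05 s, during which the arm holds its last target. There are 200 camera calls.

## Task

Take the wooden plinth blank out of the rack channel on the caliper's side (the rack's left channel seen from the robot, its +y one), leaving the other blank in its channel, and set it flat on the caliper bed lengthwise between the jaws and let go of it, then slide the moving jaw gently shut by its tab until the blank is felt firmly pinched against the fixed jaw. Leaving the jaws shut on the blank, press the wide key of the readout all the way down and let it up, then the narrow key the same way. Do not disturb the other things on the table.

Things in the scene. Friction and masses are not known exactly. Their poses are not given: they have to be found in the camera images.
- blank_a: one of two wooden plinth blanks sawn by hand: 58 to 69 mm long (x; each differs, the caliper is there to find out), 28 mm wide (y), 30 mm high (z), 30 to 55 g. Origin at the centre of its underside, z up. It starts in one of the rack's channels, its top 4 mm below the walls, its ends 1 mm or more out of the channel, so that there it can only be gripped by its ends.
- blank_b: the other wooden blank, in the other channel, same wood, described by the same words as blank_a; which of the two is in which channel differs from time to time
- rack: fixed plywood rack, 54 mm along its x, 98 mm along its y, 40 mm tall: floor 6 mm thick and three 12 mm walls forming two channels 31 mm wide that run along its x and are open at both ends; channel centres at y = +21.5 and -21.5 mm. Origin at the centre of its underside.
- caliper: fixed steel bench caliper. Origin under its bed at the middle of the fully open jaws, z up. Bed plate 8 mm thick, x = -34 to +66 mm, y = -120 to +120 mm; a beam runs along y at x = 47 to 63 mm, top at z = 26 mm. Both jaws are bars 18 mm thick (in y) across x = -25 to +65 mm, tops at z = 38 mm; the moving one comes from +y and closes towards -y.
- bed (a point): the middle of the space between the fully open jaws, on the bed's top (8 mm above the table); axes as the caliper's. Fully open the jaws are 85 mm apart: too narrow for fingers on the blank's ends, so the blank must be gripped across its 28 mm width to be lowered in.
- jaw (a joint): travel of the moving jaw, m: 0 fully open (85 mm gap), growing as it closes; gap = 85 mm minus the travel; the travel ends at 60 mm. Starts 0 to 6 mm closed, slides with about 2 N of friction, stays where left; rigid, no spring. The blank slides along the bed ahead of it.
- jaw_tab (a point): centre of the top of the black upright tab on the moving jaw: 30 mm along caliper x, 14 mm along caliper y, its top 63 mm and its foot 38 mm above the table; push its +y face towards -y, or grip it. The jaw's face is 9 mm towards -y from this point. Pinching the blank needs more than 4 N on it, if only for a moment (over 6 N at the tab); over 20 N on it dents it.
- readout: fixed grey readout box, 80 x 130 x 22 mm (x, y, z), origin at the centre of its underside; a green screen strip on its +x side, two white keys on its -x side
- wide_key_top (a point): centre of the top of the wide key (32 mm across, at the readout's +y side); pressed straight down, 64 mm from the narrow key
- narrow_key_top (a point): centre of the top of the narrow key (20 mm across, at the readout's -y side); pressed straight down
- wide_key (a joint): travel of the wide key, m: 0 up, 0.006 fully down at about 5 N; counts as pressed beyond 0.004; springs back
- narrow_key (a joint): travel of the narrow key, m: 0 up, 0.006 fully down at about 5 N; counts as pressed beyond 0.004; springs back
- figurine: bystander: small dog figure with clear dome helmet on a 50 x 36 mm base, 96 mm tall; origin at the centre of its underside
- water_bowl: bystander: blue bowl, 80 mm across, 40 mm tall; origin under its centre
- paint_bottle: bystander: white bottle with black cap, 44 mm across, 100 mm tall; origin under its centre
- anvil: the fixed jaw, part of the caliper; its face is at caliper y = -42.5 mm and looks to +y; origin on that face's line at caliper x = 0, z = 0

How it is judged:
By the outcome, as a careful person would: the job done as asked, in the order asked, and still so for the second after the job is handed in, with the robot touching nothing.
It also fails if it takes over 61 s, if anything falls off the work surface, if the arm or the gripper's body presses on something with over 40 N, if the wrist force passes 120 N, or if a joint passes its speed limit or range.

## Working session

There is one attempt and no reset: what is moved stays moved. The work goes in short steps, Python scripts to look and compute and a tool call to move; the robot and the scene stay as the last step left them, time stands still between calls to the robot, and variables do not carry over. Pictures are saved under pics/ and viewed, at most 11 in all, crops included, and the job is handed in when it is done.

Besides the shell and the picture viewer there is one more tool, called by a JSON object that holds its "fn" and its "kwargs". move_arm: Moves the arm, as the interface text tells. Its arguments: {"type":"object","properties":{"fingers":{"type":"array","items":{"type":"number"}},"travel":{"type":"array","items":{"type":"array","items":{"type":"number"}}},"dr":{"type":"array","items":{"type":"array","items":{"type":"number"}}}},"required":["fingers","travel","dr"]}

```bash
mkdir -p pics
cat > h.py <<'E'
import numpy as np, cv2
from scipy.spatial.transform import Rotation as R
from bench import arm
def snap(n,f):
    m=arm.camera_model(n); im=arm.get_image(n)
    cv2.imwrite(f'pics/{f}.png',cv2.cvtColor(im,cv2.COLOR_RGB2BGR)); np.savez(f'pics/{f}.npz',K=m['intrinsics'],T=m['pose']); return im
def ray(f,u,v):
    d=np.load(f'pics/{f}.npz'); r=np.linalg.inv(d['K'])@[u,v,1]; r=d['T'][:3,:3]@[r[0],-r[1],-r[2]]
    return d['T'][:3,3],r
def pt(f,u,v,z):
    o,r=ray(f,u,v); return np.round(o+r*(z-o[2])/r[2],1)
def proj(f,P):
    d=np.load(f'pics/{f}.npz'); q=(np.array(P)-d['T'][:3,3])@d['T'][:3,:3]; q=d['K']@[q[0],-q[1],-q[2]]; return q[:2]/q[2]
E
python3 - <<'E'
from h import *
s=arm.read_state(); print(s)
for n in('scene','side'):
    snap(n,n+'0'); m=arm.camera_model(n); print(m)
E
```

```text
{'clock': 0.0, 'joints': array([-8.95412607e-01,  3.85563001e-01,  6.61259605e-03, -5.00476141e-04,
       -1.19400462e+00, -2.58540463e-01]), 'joint_vel': array([ 0.00082801,  0.00010815,  0.00096675,  0.0002655 , -0.00160321,
       -0.00135569]), 'joint_efforts': array([-1.37253774e-03, -3.92289984e+01,  1.88397574e+01,  4.18628499e+00,
       -4.71541731e-03, -9.42348407e-06]), 'position': array([ 252.96098791, -571.29185706,  403.6118799 ]), 'ee_rot': array([-2.06825492e-01,  9.78377226e-01,  1.06849703e-03, -2.78212501e-04]), 'contact_force': array([ 0.23514313,  0.07329399, -0.13948848]), 'wrist_torque': array([0.03107695, 0.0260105 , 0.02481284]), 'grasp_force': 0.0, 'gripper_width': 85.48973154357826}
{'intrinsics': array([[599.48169129,   0.        , 319.72891213],
       [  0.        , 599.48169129, 241.01226361],
       [  0.        ,   0.        ,   1.        ]]), 'pose': array([[-4.82258321e-01, -6.82128547e-01,  5.49661311e-01,
         1.28711432e+03],
       [ 8.76014398e-01, -3.71878823e-01,  3.07091055e-01,
         3.97425804e+02],
       [-5.06817344e-03,  6.29608439e-01,  7.76896085e-01,
         9.96094038e+02],
       [ 0.00000000e+00,  0.00000000e+00,  0.00000000e+00,
         1.00000000e+00]])}
{'intrinsics': array([[595.5858279 ,   0.        , 318.13901912],
       [  0.        , 595.5858279 , 227.35689278],
       [  0.        ,   0.        ,   1.        ]]), 'pose': array([[-7.93826266e-01,  3.07949979e-01, -5.24410784e-01,
        -5.17975666e+01],
       [-6.08095519e-01, -3.90986496e-01,  6.90904769e-01,
         9.00761822e+02],
       [ 7.72657413e-03,  8.67350201e-01,  4.97638352e-01,
         6.90535868e+02],
       [ 0.00000000e+00,  0.00000000e+00,  0.00000000e+00,
         1.00000000e+00]])}
```

View pics/scene0.png

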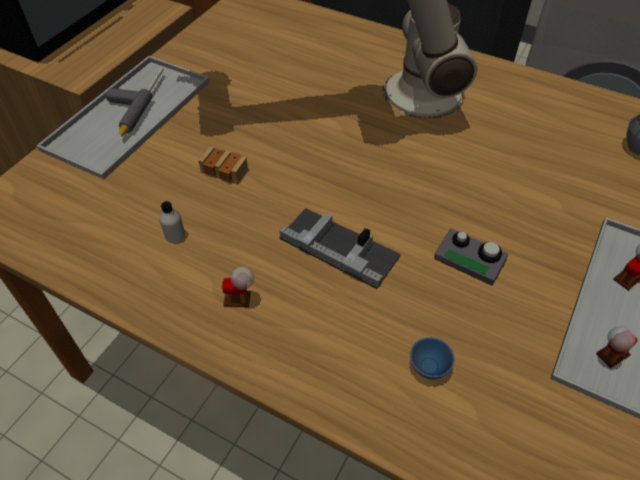

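View pics/side0.png

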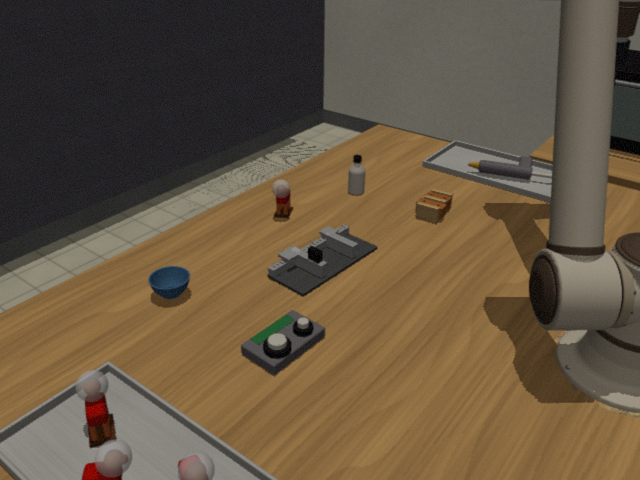

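The scene picture shows the rack at (223,165), the caliper with its tab at (364,236), the readout at (471,256) with its keys at (490,250) wide and (461,239) narrow, the figurine (237,285), bottle (172,225) and bowl (432,358). The side picture agrees.

Run:
```python
from h import *
for n,u,v,z in [('rack',223,163,40),('calc',340,246,8),('tab',364,233,63),('wide',490,249,28),('narrow',461,238,28),('fig',238,300,0),('bot',174,238,0),('bowl',432,372,0),('calA',307,211,8),('calB',398,255,8),('calC',378,283,8),('calD',281,239,8)]:
    print(n,pt('scene0',u,v,z))
for n,u,v,z in [('rack',434,203,40),('tab',315,250,63),('wide',277,342,28),('narrow',303,323,28)]: print(n,pt('side0',u,v,z))
m=arm.camera_model('wrist'); s=arm.read_state(); print(m)
A=R.from_quat(s['ee_rot']).as_matrix(); print(A, A.T@(m['pose'][:3,3]-s['position']), A.T@m['pose'][:3,:3])
```

```text
rack [ 514.9 -286.9   40. ]
calc [579.4  50.9   8. ]
tab [565.8  97.2  63. ]
wide [453.4 331.8  28. ]
narrow [454.2 269.3  28. ]
fig [791.8 -66.    0. ]
bot [ 725.1 -275.5    0. ]
bowl [752.9 330.2   0. ]
calA [526.7 -59.1   8. ]
calB [542.9 167.9   8. ]
calC [627.1 161.8   8. ]
calD [622.7 -68.2   8. ]
rack [ 488.5 -264.5   40. ]
tab [559.5 105.1  63. ]
wide [466.1 329.4  28. ]
narrow [463.1 263.7  28. ]
{'intrinsics': array([[332.0942325 ,   0.        , 318.58066149],
       [  0.        , 332.0942325 , 243.21645733],
       [  0.        ,   0.        ,   1.        ]]), 'pose': array([[-4.04621817e-01, -8.71522229e-01, -2.77002147e-01,
         1.81117145e+02],
       [ 9.14482275e-01, -3.85005622e-01, -1.24470235e-01,
        -6.03804495e+02],
       [ 1.83119276e-03, -3.03676926e-01,  9.52773305e-01,
         3.74450438e+02],
       [ 0.00000000e+00,  0.00000000e+00,  0.00000000e+00,
         1.00000000e+00]])}
[[-9.14456816e-01 -4.04682506e-01 -8.94933519e-04]
 [-4.04683487e-01  9.14455030e-01  1.80932938e-03]
 [ 8.61725092e-05  2.01671840e-03 -9.99997963e-01]] [78.85602564 -0.6965058  29.2664652 ] [[-6.65390451e-05  9.52748691e-01  3.03759653e-01]
 [ 9.99999981e-01  7.04142014e-06  1.96966053e-04]
 [ 1.85520250e-04  3.03759660e-01 -9.52748673e-01]]
```

```bash
cat >> h.py <<'E'
def plan(p,yaw):
    "travel and dr to bring TCP to world p, tool down, tool y at yaw (deg)"
    s=arm.read_state(); A=R.from_quat(s['ee_rot']); a=np.radians(yaw)
    y=np.array([np.cos(a),np.sin(a),0]); z=np.array([0,0,-1.]); D=R.from_matrix(np.c_[np.cross(y,z),y,z])
    print('travel',np.round(A.inv().apply(np.array(p)-s['position']),1),'dr',np.round((A.inv()*D).as_rotvec(),3))
def st():
    s=arm.read_state(); A=R.from_quat(s['ee_rot']).as_matrix()
    print('t',round(s['clock'],2),'pos',np.round(s['position'],1),'yaw',round(np.degrees(np.arctan2(A[1,1],A[0,1])),2),'F',np.round(s['contact_force'],1),'w',round(s['gripper_width'],1),'g',round(s['grasp_force'],1))
E
python3 -c "
from h import *
plan([500,-290,335],180)"
```

```text
travel [-339.7  157.1   69. ] dr [ 2.000e-03  1.000e-03 -1.154e+00]
```

{"fn": "move_arm", "kwargs": {"fingers": [85,85,85,85,85,85,85,85,85,85], "travel": [[-40,18,8],[-80,37,16],[-120,55,24],[-160,74,32],[-200,92,41],[-240,111,49],[-280,130,57],[-320,148,65],[-340,157,69],[-340,157,69]], "dr": [[0,0,-0.14],[0,0,-0.28],[0,0,-0.42],[0,0,-0.56],[0,0,-0.7],[0,0,-0.84],[0,0,-0.98],[0,0,-1.12],[0,0,-1.154],[0,0,-1.154]]}}

```text
clock: 1.1
position: [502.0, -288.0, 334.4]
ee_rot: [0.709, -0.706, -0.001, 0.0]
contact_force: [-0.0, -0.8, 0.2]
gripper_width: 84.9
grasp_force: 0.0
```

```bash
python3 -c "
from h import *
st(); snap('wrist','w1'); st()"
```

```text
t 1.1 pos [ 502.  -288.   334.4] yaw -179.76 F [-0.  -0.8  0.2] w 84.9 g 0.0
t 1.15 pos [ 501.1 -289.1  334.8] yaw -179.88 F [-0.  -0.1 -0.1] w 85.0 g 0.0
```

View pics/w1.png

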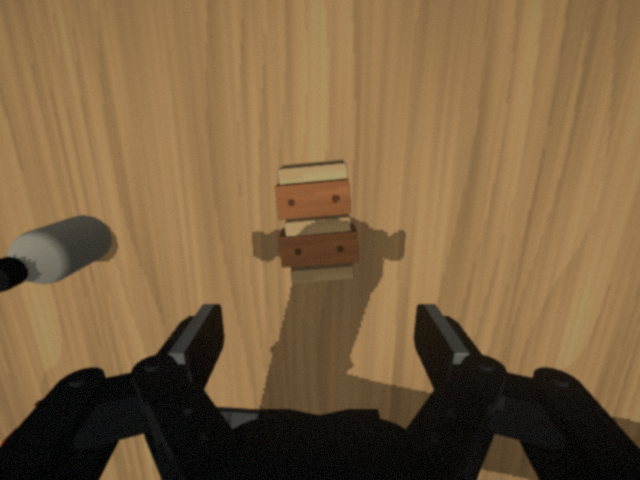

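The wrist view (image up = −y, right = −x) shows the rack around (318,220), slightly turned; the +y blank is the lower, shaded one at (319,248); the bottle is at left. An enlarged crop will help.

```bash
python3 -c "
import cv2,numpy as np
i=cv2.imread('pics/w1.png')[150:290,265:370]
i=cv2.convertScaleAbs(cv2.resize(i,None,fx=5,fy=5,interpolation=2),alpha=1.6)
i=i[:,:]
i=cv2.resize(i,(446,595)); cv2.imwrite('pics/w1c.png',i)"
```

```text
(no output)
```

View pics/w1c.png

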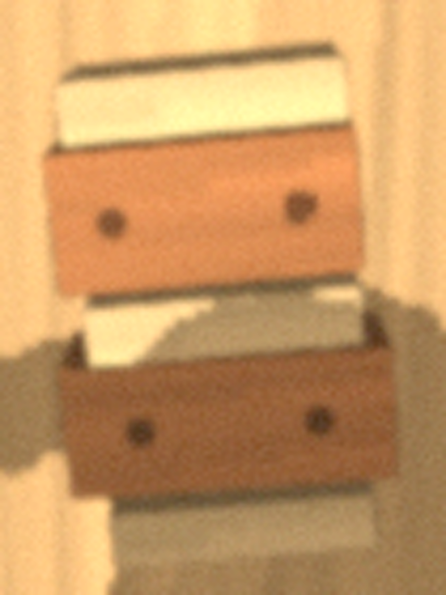

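Run:
```python
from h import *
c=lambda u,v,z: pt('w1',265+u/4.25,150+v/4.25,z)
P=[c(60,372,36),c(388,346,36),c(397,473,36),c(72,496,36)]
for p in P: print(p)
P=np.array(P); print('c',P.mean(0),'len',np.linalg.norm(P[0]-P[1]),np.linalg.norm(P[2]-P[3]),'wid',np.linalg.norm(P[0]-P[3]),np.linalg.norm(P[1]-P[2]))
d=P[0]-P[1]+P[3]-P[2]; print('ang',np.degrees(np.arctan2(d[1],d[0])))
W=[c(58,83,40),c(345,57,40),c(373,545,40),c(112,563,40)]
for p in W: print('wall',p)
```

```text
[ 534.1 -285.7   36. ]
[ 469.  -291.3   36. ]
[ 466.1 -264.5   36. ]
[ 532.5 -259.2   36. ]
c [ 500.425 -275.175   36.   ] len 65.34041628272661 66.6111852469238 wid 26.54825794661488 26.956446353330783
ang 4.738399672308188
wall [ 532.2 -342.5   40. ]
wall [ 479.5 -347.4   40. ]
wall [ 470.9 -250.3   40. ]
wall [ 524.2 -246.1   40. ]
```

Blank length ≈66, width ≈27, yaw 4.7°, heights and rack sizes consistent. Grip it by its ends.

```bash
python3 -c "
from h import *
st(); plan([500.4,-275.2,174],184.7)"
```

```text
t 1.15 pos [ 501.1 -289.1  334.8] yaw -179.88 F [-0.  -0.1 -0.1] w 85.0 g 0.0
travel [-13.8   0.3 160.8] dr [ 0.002  0.001 -0.08 ]
```

{"fn": "move_arm", "kwargs": {"fingers": [85,85,85,85,85,85,85,40,40,40], "travel": [[-14,0.3,30],[-14,0.3,65],[-14,0.3,95],[-14,0.3,125],[-14,0.3,150],[-14,0.3,161],[-14,0.3,161],[-14,0.3,161],[-14,0.3,161],[-14,0.3,161]], "dr": [[0,0,-0.08],[0,0,-0.08],[0,0,-0.08],[0,0,-0.08],[0,0,-0.08],[0,0,-0.08],[0,0,-0.08],[0,0,-0.08],[0,0,-0.08],[0,0,-0.08]]}}

```text
clock: 2.15
position: [500.7, -276.5, 176.5]
ee_rot: [0.735, -0.678, 0.002, -0.001]
contact_force: [-0.7, 0.0, 2.7]
gripper_width: 65.8
grasp_force: 67.8
```

```bash
python3 -c "
from h import *
st(); plan([480,-150,230],184.7); plan([480,-150,171],184.7)"
```

```text
t 2.15 pos [ 500.7 -276.5  176.5] yaw -175.4 F [-0.7  0.   2.7] w 65.8 g 67.8
travel [-127.7   10.3  -53.7] dr [-0.003 -0.001 -0.002]
travel [-127.8   10.5    5.3] dr [-0.003 -0.001 -0.002]
```

{"fn": "move_arm", "kwargs": {"fingers": [40,40,40,40,40,40,40,40,40,40], "travel": [[0,0,-15],[0,0,-35],[0,0,-60],[0,0,-70],[-25,2,-70],[-60,5,-70],[-95,8,-70],[-120,10,-70],[-128,10,-70],[-128,10,-70]], "dr": [[0,0,0],[0,0,0],[0,0,0],[0,0,0],[0,0,0],[0,0,0],[0,0,0],[0,0,0],[0,0,0],[0,0,0]]}}

```text
clock: 3.15
position: [479.9, -148.7, 244.9]
ee_rot: [0.735, -0.678, 0.0, -0.0]
contact_force: [-0.3, 0.3, -0.6]
gripper_width: 66.1
grasp_force: 67.2
```

```bash
python3 -c "
from h import *
st(); snap('wrist','w2'); plan([480,-150,171],184.7)"
```

```text
t 3.15 pos [ 479.9 -148.7  244.9] yaw -175.31 F [-0.3  0.3 -0.6] w 66.1 g 67.2
travel [ 0.6  0.2 73.9] dr [-0.001 -0.    -0.001]
```

View pics/w2.png

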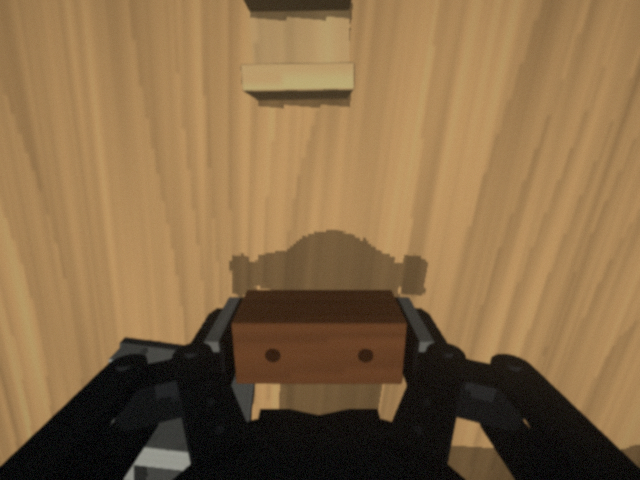

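The blank is held level between the pads (237–405, 290–383), with the caliper at lower left and the emptied channel at top. Lowering to the table.

{"fn": "move_arm", "kwargs": {"fingers": [40,40,40,40,40,40], "travel": [[0,0,25],[0,0,50],[0,0,66],[0,0,72],[0,0,73.5],[0,0,73.5]], "dr": [[0,0,0],[0,0,0],[0,0,0],[0,0,0],[0,0,0],[0,0,0]]}}

```text
clock: 3.8
position: [480.3, -150.0, 171.5]
ee_rot: [0.735, -0.679, 0.0, -0.0]
contact_force: [-0.2, 0.2, -0.1]
gripper_width: 66.2
grasp_force: 67.2
```

{"fn": "move_arm", "kwargs": {"fingers": [40,40,85,85,85,85,85,85,85,85], "travel": [[0,0,1],[0,0,1],[0,0,1],[0,0,1],[0,0,1],[0,0,0],[0,0,-25],[0,0,-60],[0,0,-100],[0,0,-100]], "dr": [[0,0,0],[0,0,0],[0,0,0],[0,0,0],[0,0,0],[0,0,0],[0,0,0],[0,0,0],[0,0,0],[0,0,0]]}}

```text
clock: 4.8
position: [481.7, -149.6, 276.6]
ee_rot: [0.735, -0.678, 0.005, -0.004]
contact_force: [1.0, 0.6, 0.4]
gripper_width: 85.3
grasp_force: 0.0
```

```bash
python3 -c "
from h import *
st(); plan([480,-150,270],94.7); plan([480,-150,178],94.7)"
```

```text
t 4.8 pos [ 481.7 -149.6  276.6] yaw -175.33 F [1.  0.6 0.4] w 85.3 g 0.0
travel [0.3 1.8 6.6] dr [-0.011  0.008  1.57 ]
travel [ 0.1  2.9 98.5] dr [-0.011  0.008  1.57 ]
```

{"fn": "move_arm", "kwargs": {"fingers": [70,60,60,60,60,60,60,60,60,60], "travel": [[0,0,0],[0,0,0],[0,0,0],[0,0,0],[0,0,0],[0,0,0],[0,0,0],[0,0,0],[0,0,0],[0,0,0]], "dr": [[0,0,0.14],[0,0,0.28],[0,0,0.42],[0,0,0.56],[0,0,0.7],[0,0,0.84],[0,0,0.98],[0,0,1.12],[0,0,1.26],[0,0,1.4]]}}

```text
clock: 5.8
position: [479.6, -149.4, 270.7]
ee_rot: [-0.122, 0.993, 0.0, -0.0]
contact_force: [0.1, 0.7, 0.1]
gripper_width: 59.9
grasp_force: 0.0
```

```bash
python3 -c "
from h import *
st(); snap('wrist','w3');plan([480.3,-150,178],94.7)"
```

```text
t 5.8 pos [ 479.6 -149.4  270.7] yaw 104.03 F [0.1 0.7 0.1] w 59.9 g 0.0
travel [-0.6 -0.7 92.8] dr [ 0.    -0.001  0.159]
```

View pics/w3.png

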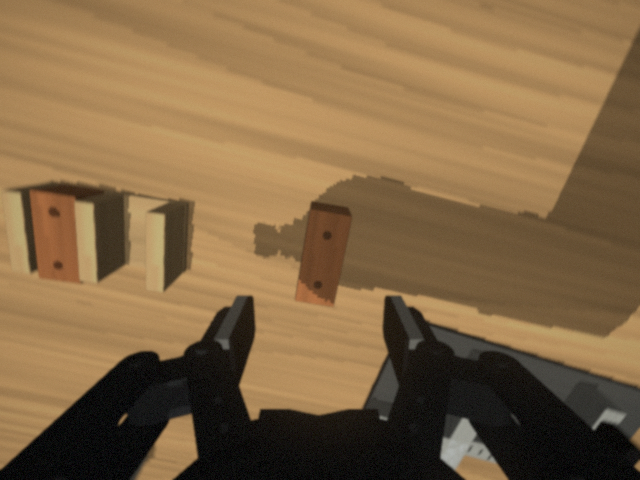

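The blank stands on the table, corners of the top at (310,206),(350,214),(335,305),(296,298); the rack's other blank is in place at left.

```bash
python3 -c "
from h import *
P=np.array([pt('w3',*q,30) for q in [(310,206),(350,214),(335,305),(296,298)]]);print(P,P.mean(0))
d=P[1]-P[2]+P[0]-P[3];print(np.degrees(np.arctan2(d[1],d[0])))
c=P.mean(0); plan([c[0],c[1],178],94.7)"
```

```text
[[ 445.6 -164.5   30. ]
 [ 444.4 -138.    30. ]
 [ 510.5 -130.5   30. ]
 [ 511.9 -158.6   30. ]] [ 478.1 -147.9   30. ]
-174.2208610246919
travel [ 1.1  1.8 92.8] dr [ 0.    -0.001  0.159]
```

{"fn": "move_arm", "kwargs": {"fingers": [60,60,60,60,60,60,10,10,10,10], "travel": [[0.3,0.5,0],[0.3,0.5,25],[0.3,0.5,55],[0.3,0.5,80],[0.3,0.5,92.5],[0.3,0.5,92.5],[0.3,0.5,92.5],[0.3,0.5,92.5],[0.3,0.5,92.5],[0.3,0.5,92.5]], "dr": [[0,0,0.14],[0,0,0.159],[0,0,0.159],[0,0,0.159],[0,0,0.159],[0,0,0.159],[0,0,0.159],[0,0,0.159],[0,0,0.159],[0,0,0.159]]}}

```text
clock: 6.85
position: [479.9, -149.0, 179.9]
ee_rot: [-0.046, 0.999, -0.0, 0.001]
contact_force: [-0.4, 0.0, 4.6]
gripper_width: 26.9
grasp_force: 60.1
```

```bash
python3 -c "
from h import *
st()"
```

```text
t 6.85 pos [ 479.9 -149.   179.9] yaw 95.29 F [-0.4  0.   4.6] w 26.9 g 60.1
```

```bash
python3 -c "
from h import *
plan([575,120,400],176)"
```

```text
travel [-120.1  259.  -219.9] dr [-0.002  0.002 -1.409]
```

{"fn": "move_arm", "kwargs": {"fingers": [10,10,10,10,10,10,10,10,10,10], "travel": [[0,0,-25],[0,0,-65],[0,0,-105],[-15,30,-130],[-30,65,-150],[-45,100,-170],[-62,135,-190],[-80,170,-210],[-98,210,-220],[-115,245,-220]], "dr": [[0,0,0],[0,0,0],[0,0,-0.13],[0,0,-0.27],[0,0,-0.41],[0,0,-0.55],[0,0,-0.69],[0,0,-0.83],[0,0,-0.97],[0,0,-1.1]]}}

```text
clock: 7.85
position: [571.8, 107.3, 401.2]
ee_rot: [-0.564, 0.826, -0.0, 0.002]
contact_force: [1.3, -1.2, -0.2]
gripper_width: 26.7
grasp_force: 59.6
```

```bash
python3 -c "
from h import *
st(); plan([575,120,400],176)"
```

```text
t 7.85 pos [571.8 107.3 401.2] yaw 158.65 F [ 1.3 -1.2 -0.2] w 26.7 g 59.6
travel [-13.    1.6   1.3] dr [-0.004  0.003 -0.303]
```

{"fn": "move_arm", "kwargs": {"fingers": [10,10,10,10], "travel": [[-8,0,0],[-13,1,1],[-13,1,1],[-13,1,1]], "dr": [[0,0,-0.14],[0,0,-0.28],[0,0,-0.303],[0,0,-0.303]]}}

```text
clock: 8.25
position: [575.1, 117.7, 397.7]
ee_rot: [-0.679, 0.734, 0.0, -0.0]
contact_force: [-0.9, -0.4, -0.5]
gripper_width: 27.0
grasp_force: 59.6
```

```bash
python3 -c "
from h import *
st(); i=snap('wrist','w4'); st()"
```

```text
t 8.25 pos [575.1 117.7 397.7] yaw 175.52 F [-0.9 -0.4 -0.5] w 27.0 g 59.6
t 8.3 pos [575.1 117.5 397.8] yaw 175.5 F [-1.  -0.9 -0.4] w 26.7 g 59.6
```

View pics/w4.png

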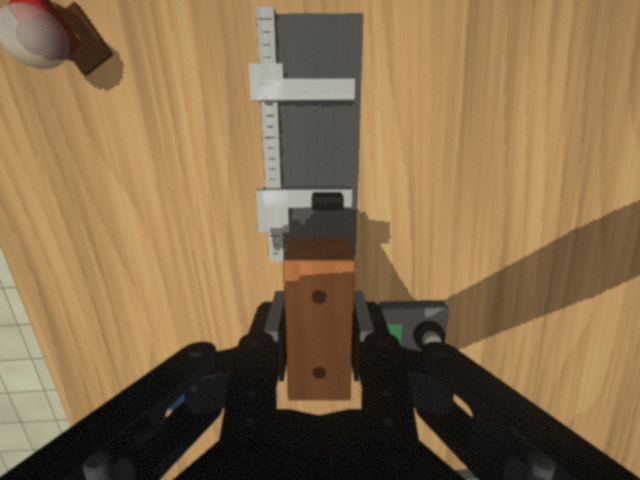

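The caliper: fixed jaw across (252–355, 65–102), moving jaw (258–352, 188–232) with the black tab at (328,201), bed from (277,14) to (362,14) and down; the readout is partly seen at (415,325). Enlarging.

```bash
python3 -c "
import cv2
i=cv2.imread('pics/w4.png')
a=cv2.resize(i[55:220,245:370],None,fx=3.6,fy=3.6,interpolation=2)
cv2.imwrite('pics/w4c.png',a); print(a.shape)"
```

```text
(594, 450, 3)
```

View pics/w4c.png

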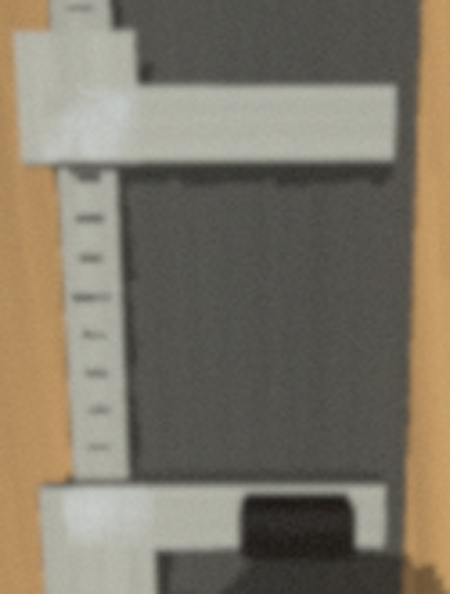

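Run:
```python
from h import *
c=lambda u,v,z: pt('w4',245+u/3.6,55+v/3.6,z)
Q={'Fend':c(394,161,38),'Fback':c(397,85,38),'Fleft':c(24,163,38),'Mend':c(386,485,38),'Mleft':c(40,488,38),'tabfootL':c(242,497,38),'tabfootR':c(353,497,38),'tabtopL':c(242,556,63),'tabtopR':c(355,556,63),'bedR1':c(418,0,8),'bedR2':c(404,480,8)}
for k,v in Q.items(): print(k,v)
for n,u,v in [('bedTR',362,14),('bedTL',277,14)]: print(n,pt('w4',u,v,8))
e=Q['Mend']-Q['Fend']; print('ang y',np.degrees(np.arctan2(e[1],e[0])),'gap',np.linalg.norm(e))
```

```text
Fend [532.8   8.9  38. ]
Fback [531.2  -8.6  38. ]
Fleft [626.9   2.   38. ]
Mend [538.7  91.1  38. ]
Mleft [634.   84.5  38. ]
tabfootL [578.6  91.3  38. ]
tabfootR [548.   93.7  38. ]
tabtopL [579.1 102.6  63. ]
tabtopR [549.9 104.9  63. ]
bedR1 [521.3 -33.1   8. ]
bedR2 [530.5  94.8   8. ]
bedTR [519.1 -67.1   8. ]
bedTL [598.3 -73.3   8. ]
ang y 85.89456968938474 gap 82.41146764862279
```

Caliper origin ≈(560.7,49.5), yaw −4.1°, gap ≈82.4 mm; bed edges check out. Place the blank.

```bash
python3 -c "
from h import *
plan([560.6,48.2,215],175.9)"
```

```text
travel [ 70.2   9.  182.8] dr [ 0.     0.    -0.007]
```

{"fn": "move_arm", "kwargs": {"fingers": [10,10,10,10,10,10,10,10,10,10], "travel": [[25,3,0],[60,8,10],[70,9,40],[70,9,75],[70,9,110],[70,9,145],[70,9,170],[70,9,183],[70,9,183],[70,9,183]], "dr": [[0,0,-0.007],[0,0,-0.007],[0,0,-0.007],[0,0,-0.007],[0,0,-0.007],[0,0,-0.007],[0,0,-0.007],[0,0,-0.007],[0,0,-0.007],[0,0,-0.007]]}}

```text
clock: 9.3
position: [561.7, 48.7, 215.8]
ee_rot: [-0.682, 0.731, -0.001, 0.001]
contact_force: [-0.9, 0.5, -0.3]
gripper_width: 27.1
grasp_force: 59.6
```

```bash
python3 -c "
from h import *
st(); snap('wrist','w5'); snap('side','s5'); plan([560.6,48.2,188],175.9)
import cv2
a=cv2.imread('pics/w5.png')[0:480,120:520]
b=cv2.imread('pics/s5.png')[200:310,245:405]
b=cv2.resize(b,(400,275),interpolation=2); import numpy as np
o=np.zeros((480,800,3),np.uint8); o[:,:400]=a; o[:275,400:]=b; cv2.imwrite('pics/c5.png',o)"
```

```text
t 9.3 pos [561.7  48.7 215.8] yaw 176.02 F [-0.9  0.5 -0.3] w 27.1 g 59.6
travel [ 0.8  1.2 28.4] dr [-0.003  0.001  0.002]
```

View pics/c5.png

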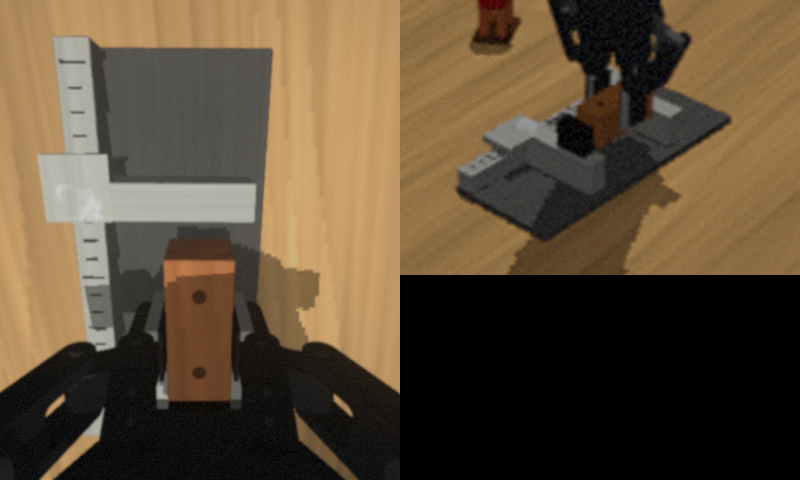

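```bash
python3 -c "
from h import *
print(pt('w5',319,240,36),pt('w5',319,260,66),pt('w5',319,401,66),'jaw',pt('w5',319,222,38),pt('w5',284,260,66),pt('w5',354,260,66),pt('w5',375,222,38))"
```

```text
[559.   16.4  36. ] [559.   15.2  66. ] [563.6  82.6  66. ] jaw [558.4   7.1  38. ] [572.5  14.3  66. ] [545.4  16.1  66. ] [532.7   8.9  38. ]
```

The blank hangs square over the gap (end at y≈15.5–82.5, jaws at 7 and 89.5). Lower and release.

{"fn": "move_arm", "kwargs": {"fingers": [10,10,10,10,10,45,45,45,45,45], "travel": [[0.5,0.5,10],[0.5,0.5,20],[0.5,0.5,26],[0.5,0.5,28],[0.5,0.5,28],[0.5,0.5,28],[0.5,0.5,28],[0.5,0.5,28],[0.5,0.5,26],[0.5,0.5,10]], "dr": [[0,0,0],[0,0,0],[0,0,0],[0,0,0],[0,0,0],[0,0,0],[0,0,0],[0,0,0],[0,0,0],[0,0,0]]}}

```text
clock: 10.4
position: [559.8, 48.1, 203.0]
ee_rot: [-0.682, 0.731, 0.001, -0.002]
contact_force: [-0.4, -0.4, -0.9]
gripper_width: 44.9
grasp_force: 0.0
```

```bash
python3 -c "
from h import *
st()
# tab push pose: closed fingers, +y of tab
o=np.array([560.7,49.5]);ex=np.array([.9974,-.0715]);ey=np.array([.0715,.9974])
print('tab',o+30*ex+48.9*ey)
plan([560.6,48.2,330],175.9); plan(list(o+30*ex+95*ey)+[330],175.9)"
```

```text
t 10.4 pos [559.8  48.1 203. ] yaw 176.02 F [-0.4 -0.4 -0.9] w 44.9 g 0.0
tab [594.11835  96.12786]
travel [ 1.00e-01 -2.00e-01 -1.27e+02] dr [ 0.005 -0.002  0.002]
travel [ -96.2  -30.4 -127.3] dr [ 0.005 -0.002  0.002]
```

Note: the picture shows the tab centred at caliper x≈0 (30 × 14 mm is its size), so I push there.

```bash
python3 -c "
from h import *
o=np.array([560.7,49.5]);ex=np.array([.9974,-.0715]);ey=np.array([.0715,.9974])
plan(list(o+84*ey)+[260],175.9); plan(list(o+84*ey)+[217],175.9)"
```

```text
travel [-85.4  -0.7 -57.2] dr [ 0.005 -0.002  0.002]
travel [-85.4  -0.9 -14.2] dr [ 0.005 -0.002  0.002]
```

{"fn": "move_arm", "kwargs": {"fingers": [45,45,0,0,0,0,0,0,0,0], "travel": [[0,0,-30],[0,0,-58],[-30,0,-60],[-65,-1,-60],[-86,-1,-60],[-86,-1,-60],[-86,-1,-40],[-86,-1,-20],[-86,-1,-14.5],[-86,-1,-14.5]], "dr": [[0,0,0],[0,0,0],[0,0,0],[0,0,0],[0,0,0],[0,0,0],[0,0,0],[0,0,0],[0,0,0],[0,0,0]]}}

```text
clock: 11.4
position: [567.3, 133.4, 218.3]
ee_rot: [-0.682, 0.731, 0.0, -0.001]
contact_force: [-0.6, 0.1, 0.1]
gripper_width: -0.0
grasp_force: 0.0
```

```bash
python3 -c "
from h import *
st(); snap('wrist','w6'); snap('side','s6')
import cv2
a=cv2.imread('pics/w6.png')[0:480,120:520]
b=cv2.imread('pics/s6.png')[200:310,245:405]
b=cv2.resize(b,(400,275),interpolation=2); import numpy as np
o=np.zeros((480,800,3),np.uint8); o[:,:400]=a; o[:275,400:]=b; cv2.imwrite('pics/c6.png',o)"
```

```text
t 11.4 pos [567.3 133.4 218.3] yaw 176.02 F [-0.6  0.1  0.1] w -0.0 g 0.0
```

View pics/c6.png

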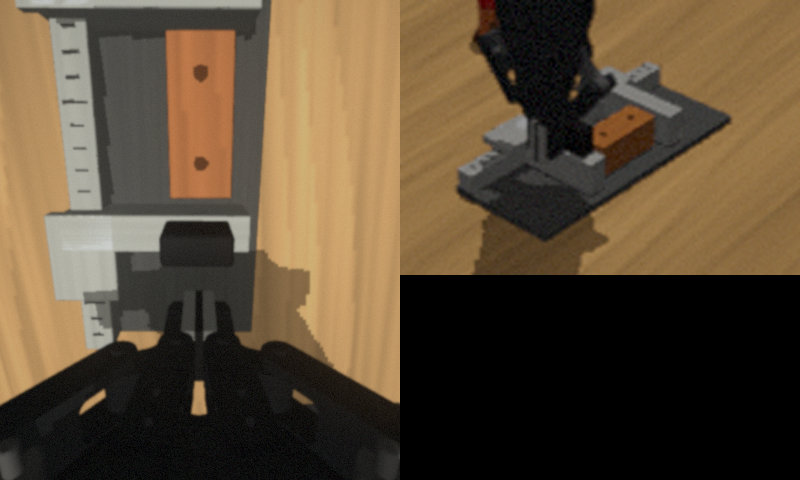

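The blank lies flat and square at (200,113) between the jaws, and the shut fingertips stand behind the tab (198,245). Pushing.

{"fn": "move_arm", "kwargs": {"fingers": [0,0,0,0,0,0,0,0,0,0], "travel": [[7,0,0],[13,0,0],[15,0,0],[17,0,0],[19,0,0],[21,0,0],[23,0,0],[25,0,0],[27,0,0],[28,0,0]], "dr": [[0,0,0],[0,0,0],[0,0,0],[0,0,0],[0,0,0],[0,0,0],[0,0,0],[0,0,0],[0,0,0],[0,0,0]]}}

```text
clock: 12.5
position: [565.7, 106.1, 219.4]
ee_rot: [-0.682, 0.731, -0.0, 0.0]
contact_force: [0.1, 2.6, 1.5]
gripper_width: -0.1
grasp_force: 1.3
```

Jaw sliding (2.6 N). Continue in small steps.

{"fn": "move_arm", "kwargs": {"fingers": [0,0,0,0,0,0], "travel": [[1,0,0],[2,0,0],[3,0,0],[4,0,0],[5,0,0],[5,0,0]], "dr": [[0,0,0],[0,0,0],[0,0,0],[0,0,0],[0,0,0],[0,0,0]]}}

```text
clock: 13.1
position: [565.3, 101.6, 219.3]
ee_rot: [-0.682, 0.731, 0.0, 0.001]
contact_force: [-0.2, 4.7, 1.6]
gripper_width: -0.0
grasp_force: 2.4
```

{"fn": "move_arm", "kwargs": {"fingers": [0,0,0,0], "travel": [[0.7,0,0],[1.4,0,0],[2,0,0],[2,0,0]], "dr": [[0,0,0],[0,0,0],[0,0,0],[0,0,0]]}}

```text
clock: 13.5
position: [565.2, 101.0, 219.4]
ee_rot: [-0.682, 0.731, 0.001, 0.002]
contact_force: [-2.2, 11.0, 1.3]
gripper_width: -0.1
grasp_force: 5.6
```

Stalled at 11 N at the tab, so about 9 N on the blank: firmly pinched. Back off and go look at the readout.

{"fn": "move_arm", "kwargs": {"fingers": [0,0,0,0,0,0,0,0,0,0], "travel": [[-3,0,0],[-14,0,0],[-25,0,-10],[-35,0,-35],[-60,10,-70],[-95,30,-100],[-135,50,-120],[-175,70,-130],[-215,85,-130],[-250,95,-130]], "dr": [[0,0,0],[0,0,0],[0,0,0],[0,0,0],[0,0,0],[0,0,0],[0,0,0],[0,0,0],[0,0,0],[0,0,0]]}}

```text
clock: 14.5
position: [486.2, 357.2, 350.8]
ee_rot: [-0.683, 0.731, -0.0, 0.001]
contact_force: [0.2, -0.2, 0.1]
gripper_width: 0.3
grasp_force: 0.0
```

```bash
python3 -c "
from h import *
st(); plan([470,400,330],176)"
```

```text
t 14.5 pos [486.2 357.2 350.8] yaw 176.12 F [ 0.2 -0.2  0.1] w 0.3 g 0.0
travel [-41.6  19.1  20.8] dr [-0.001  0.001  0.002]
```

{"fn": "move_arm", "kwargs": {"fingers": [0,0,0,0], "travel": [[-20,9,10],[-42,19,21],[-42,19,21],[-42,19,21]], "dr": [[0,0,0],[0,0,0],[0,0,0],[0,0,0]]}}

```text
clock: 14.9
position: [471.2, 398.7, 328.2]
ee_rot: [-0.683, 0.731, -0.0, -0.001]
contact_force: [0.4, 0.5, 0.2]
gripper_width: -0.0
grasp_force: 0.0
```

```bash
python3 -c "
from h import *
st(); snap('wrist','w7'); snap('scene','s7')
import cv2
a=cv2.imread('pics/w7.png')[60:360,200:450]
b=cv2.imread('pics/s7.png')[200:290,270:405]
a=cv2.resize(a,(500,600),interpolation=2); b=cv2.resize(b,(300,200),interpolation=2)
o=np.zeros((600,800,3),np.uint8); o[:,:500]=a; o[:200,500:]=b; cv2.imwrite('pics/c7.png',o)"
```

```text
t 14.9 pos [471.2 398.7 328.2] yaw 176.11 F [0.4 0.5 0.2] w -0.0 g 0.0
```

View pics/c7.png

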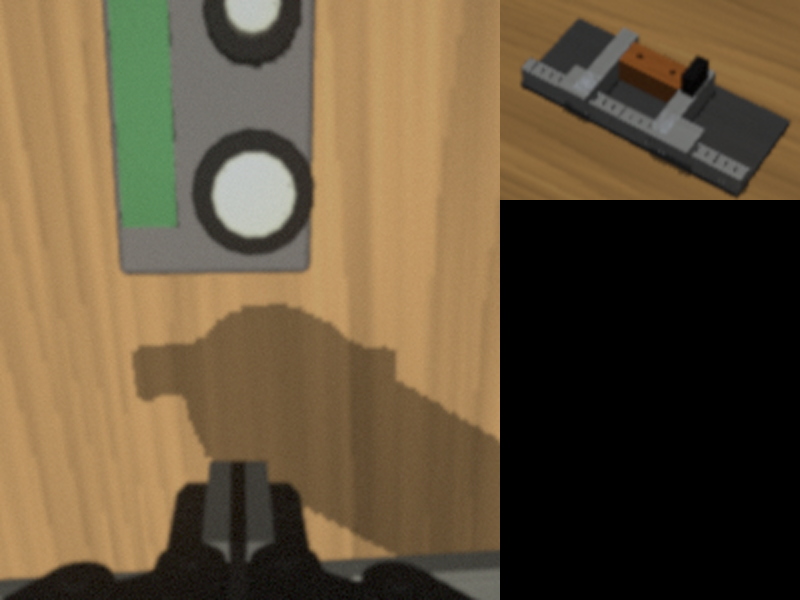

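The inset shows the blank squarely pinched between the jaws. The wide key's disc is at (254,195) in the crop = (327,157.5) in the frame; the narrow one is at ≈(326.5,62).

```bash
python3 -c "
from h import *
i=cv2.imread('pics/w7.png'); m=((i.min(2)>150)).astype(np.uint8); m[:,:280]=0; m[:,380:]=0; m[220:]=0
n,l,s,c=cv2.connectedComponentsWithStats(m)
K=[]
for k in range(1,n):
    if s[k,4]>200: print(s[k],c[k]); K.append(c[k])
for z in (24,28,32):
    a=[pt('w7',*k,z) for k in K]; print(a,np.linalg.norm(a[0]-a[1]))
st()"
```

```text
[313  47  26  28 569] [325.82952548  60.51318102]
[ 307  137   40   41 1275] [326.38431373 156.75372549]
[array([456.1, 266. ,  24. ]), array([459.9, 334.9,  24. ])] 69.00470998417424
[array([456.2, 266.8,  28. ]), array([459.9, 334.7,  28. ])] 68.00073529014225
[array([456.3, 267.6,  32. ]), array([460. , 334.5,  32. ])] 67.0022387685665
t 15.0 pos [471.7 397.8 328.9] yaw 176.02 F [ 0.5 -1.3  1.1] w 0.0 g 0.0
```

```bash
python3 -c "
from h import *
plan([459.8,333.5,212],176)"
```

```text
travel [ 65.    7.5 116.9] dr [-0.001  0.     0.   ]
```

{"fn": "move_arm", "kwargs": {"fingers": [0,0,0,0,0,0,0,0], "travel": [[30,4,20],[60,7.5,50],[65,7.5,80],[65,7.5,105],[65,7.5,114],[65,7.5,117],[65,7.5,117],[65,7.5,117]], "dr": [[0,0,0],[0,0,0],[0,0,0],[0,0,0],[0,0,0],[0,0,0],[0,0,0],[0,0,0]]}}

```text
clock: 15.8
position: [459.9, 333.8, 212.9]
ee_rot: [-0.682, 0.731, -0.0, 0.001]
contact_force: [-1.0, -3.0, 3.8]
gripper_width: 0.1
grasp_force: 2.0
```

{"fn": "move_arm", "kwargs": {"fingers": [0,0,0,0,0,0,0,0], "travel": [[0,0,2],[0,0,4],[0,0,6],[0,0,8],[0,0,9],[0,0,10],[0,0,10],[0,0,10]], "dr": [[0,0,0],[0,0,0],[0,0,0],[0,0,0],[0,0,0],[0,0,0],[0,0,0],[0,0,0]]}}

```text
clock: 16.6
position: [459.8, 334.2, 210.6]
ee_rot: [-0.684, 0.73, -0.001, 0.002]
contact_force: [-16.4, -10.8, 51.3]
gripper_width: -0.0
grasp_force: 25.9
```

The key top is higher (~44 mm, which also explains the spacing) and is bottomed already; releasing at once.

{"fn": "move_arm", "kwargs": {"fingers": [0,0,0,0,0], "travel": [[0,0,0],[0,0,-12],[0,0,-30],[0,0,-30],[0,0,-30]], "dr": [[0,0,0],[0,0,0],[0,0,0],[0,0,0],[0,0,0]]}}

```text
clock: 17.1
position: [459.7, 334.4, 231.6]
ee_rot: [-0.682, 0.731, 0.0, 0.001]
contact_force: [-0.5, 0.2, -0.1]
gripper_width: 0.2
grasp_force: 0.0
```

```bash
python3 -c "
from h import *
st()
for z in (38,42,44): print(pt('w7',325.8,60.5,z),pt('w7',326.4,156.8,z))
p=pt('w7',325.8,60.5,43); plan([p[0],p[1],226],176)"
```

```text
t 17.1 pos [459.7 334.4 231.6] yaw 176.04 F [-0.5  0.2 -0.1] w 0.2 g 0.0
[456.6 268.8  38. ] [460.1 334.2  38. ]
[456.7 269.5  42. ] [460.2 334.   42. ]
[456.8 269.9  44. ] [460.2 333.9  44. ]
travel [64.8 -1.5  5.5] dr [-0.001  0.002  0.001]
```

{"fn": "move_arm", "kwargs": {"fingers": [0,0,0,0,0,0,0], "travel": [[25,-0.5,0],[55,-1.5,0],[65,-1.5,0],[65,-1.5,0],[65,-1.5,5],[65,-1.5,5],[65,-1.5,5]], "dr": [[0,0,0],[0,0,0],[0,0,0],[0,0,0],[0,0,0],[0,0,0],[0,0,0]]}}

```text
clock: 17.8
position: [456.7, 269.9, 225.8]
ee_rot: [-0.683, 0.731, -0.0, -0.0]
contact_force: [0.1, -0.1, 0.1]
gripper_width: 0.2
grasp_force: 0.0
```

{"fn": "move_arm", "kwargs": {"fingers": [0,0,0,0,0,0,0], "travel": [[0,0,3],[0,0,6],[0,0,9],[0,0,11],[0,0,13],[0,0,13],[0,0,13]], "dr": [[0,0,0],[0,0,0],[0,0,0],[0,0,0],[0,0,0],[0,0,0],[0,0,0]]}}

```text
clock: 18.5
position: [456.5, 269.1, 213.5]
ee_rot: [-0.682, 0.731, 0.0, 0.0]
contact_force: [-2.4, 0.7, 3.3]
gripper_width: 0.1
grasp_force: 1.8
```

{"fn": "move_arm", "kwargs": {"fingers": [0,0,0,0], "travel": [[0,0,1],[0,0,2],[0,0,3],[0,0,3]], "dr": [[0,0,0],[0,0,0],[0,0,0],[0,0,0]]}}

```text
clock: 18.9
position: [456.5, 269.2, 211.4]
ee_rot: [-0.683, 0.731, -0.0, 0.0]
contact_force: [-5.3, 0.0, 12.3]
gripper_width: 0.2
grasp_force: 5.8
```

Bottomed at 12 N (the same depth as the wide key). Release and retreat upward.

{"fn": "move_arm", "kwargs": {"fingers": [0,0,0,0,0,0,0,0], "travel": [[0,0,-3],[0,0,-10],[0,0,-30],[0,0,-60],[0,0,-90],[0,0,-110],[0,0,-110],[0,0,-110]], "dr": [[0,0,0],[0,0,0],[0,0,0],[0,0,0],[0,0,0],[0,0,0],[0,0,0],[0,0,0]]}}

```text
clock: 19.7
position: [456.4, 268.6, 320.0]
ee_rot: [-0.682, 0.731, 0.0, -0.0]
contact_force: [0.2, -0.1, -0.7]
gripper_width: 0.2
grasp_force: 0.0
```

```bash
python3 -c "
from h import *
st(); snap('scene','s9')
a=cv2.imread('pics/s9.png').astype(int); b=cv2.imread('pics/s7.png').astype(int)
print('caliper diff since pinch', np.abs(a-b)[205:285,275:400].max(2).mean())
arm.job_done(); st()"
```

```text
t 19.7 pos [456.4 268.6 320. ] yaw 176.01 F [ 0.2 -0.1 -0.7] w 0.2 g 0.0
caliper diff since pinch 4.4229
the job is handed in; nothing more can be done
the job is handed in; nothing more can be done
```

I handed the job in at about 20 s: the blank is pinched in the caliper (about 9 N estimated), and the wide key then the narrow key were pressed fully and released. The one risk is that the wide-key press peaked at about 51 N through the fingertips, because the key stood higher than I had estimated; I don't know whether the 40 N limit counts fingertip contact.

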